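# Free the child-safety latch and open the small cupboard

## Robot

A 7-joint arm with a two-finger parallel gripper is mounted at the origin on a cart in front of the work surface, level with it; the furniture and walls round the work are solid. World frame = base frame: x ahead of the robot, y to its left, z up, the work surface at z = 0. Lengths are in m, angles in rad, forces in N, time in s.
With the tool pointing down it reaches from about 0.4 to 0.875 m from the base axis. Payload 6.5 kg.
Tool frame: the origin (TCP) lies at the very end of the fingers, on their centre line; the grasp point (between the pads) lies 19 mm behind it; z points along the fingers, x is the direction in which the jaws open and shut, and the axes are right-handed (so a half turn about z gives the same grasp; the last joint's range is limited). The gripper opens to 85 mm and grips with 20 to 120 N. Pads are 22 mm wide; open, the fingers measure 114 mm over their backs; the gripper's body (76 mm by 85 mm) begins 54 mm behind the grasp point. The pads swing forward as they close: fully open they stand 13 mm farther back than shut.
Start: joints at [-1.354, 0.536, -0.004, 1.538, 0.003, 1.067, -0.071], TCP at [0.181, 0.624, 0.231] pointing down, gripper open.
Joint ranges: [-2.7, 2.7], [-0.37, 2.16], [-1.27, 1.26], [0.24, 2.4], [-1.31, 4.45], [0.19, 1.91], [-2.76, 2.76]. Speed limits (rad/s): [2.39, 2.39, 3.14, 3.14, 3.14, 3.14, 3.14].

## Interface

Orientations are given as a unit quaternion [x, y, z, w].
In Python, from plant import sensors, eyes, ticket gives the robot as it stands. The module is installed in compiled form; this text tells all that it offers.
- The arm moves only by the tool servo_tool, never from a script. Its argument "commands" is a list of rows, each a list of 7 numbers: the shift along the world's x, y, z normalised to -1 to 1, where 1 is 300 mm, then the turn, a rotation vector about the world's x, y, z normalised to -1 to 1, where 1 is 60 degrees, then the closure, from 0 (fully open) to 1 (shut). In form: [[tx, ty, tz, wx, wy, wz, gripper], ...]. A call has 1 to 5 rows; each row is the pose to reach, as a shift and turn from the pose commanded when the call began; what a row does not reach only later rows make up. A row lasts 1/10 s, in which the tool goes at most 50 mm and 8.59 degrees, less where a joint would pass 70% of its speed; a pose out of reach is approached as far as the arm can. A call with a number of a shift or a turn outside -1 to 1 is refused whole. A call with a gripper value outside its range is refused whole. The fingers move at their own pace and stop on an object; the grip force is fixed at half the most. Time passes only in rows, so rows that repeat a pose let the fingers close. It gives the time, the measured TCP pose, the force and the opening at its end, in the units of the state.
- sensors.get_state(): the state, without advancing time (a new reading comes with each control period).
- eyes.camera(name): name is "scene" or "top" or "wrist"; returns a dict with "color" (384x512x3 uint8, red, green, blue), "fovy" (degrees; the focal length in pixels is half the picture's height over the tangent of half this angle, whatever the lens; pixels are square), "cx", "cy" (the principal point, pixels), "k1" (the pictures are not rectified: a ray, as slopes to the right and down, at radius r is drawn at 1 + k1 r^2 times it, then the intrinsics apply), "origin" and "attitude" of the camera in the world. Camera axes: x right, y down, z forward; pixel columns grow to the right and rows downward; lengths in m; the calibration is good to about 2 mm. A picture is of the moment at which its call begins. There is no depth.
- ticket.job_done(): hands the job in, once; it reports no verdict.
The state is a dict: "time_s": time; "joint_positions": joint angles; "dq": joint speeds; "effort": joint torques, N m; "tool_pos": TCP position; "tcp_rot": TCP orientation; "contact_force": force on the tool from outside, world axes, zero at the start; "torque": the same for the moment, N m; "opening": finger opening in m.
Only numpy, scipy, OpenCV 4.12 (cv2) and the standard library are available. Lean on these libraries where they do the work, as an engineer would, in place of code of your own. Each camera call takes 0.05 s, during which the arm holds its last target. There are 200 camera calls.

## Task

The door of the small wooden cupboard on the worktop has been drawn ajar and now hangs on its white child-safety latch. Reach down through the gap behind the top of the door, press the sprung hook down gently until it clears its catch, and swing the door wide open (well past 60 degrees). Never push or pull anywhere on the cupboard with more than 25 N, and leave the mug, the tin and the garlic standing where they are.

Things in the scene. Friction and masses are not known exactly. Their poses are not given: they have to be found in the camera images.
- cupboard: Small fixed wooden cupboard, 210 mm wide (y), 150 deep (x), 150 high, plus door. Origin on the worktop under the middle of the carcass's front edge; x points into the cupboard, y to its left seen from the robot, z up. Its 8 mm top panel has its upper face at z=150 mm and ends at the front plane x=0. Two small jars are fixed inside, 70 mm or more behind the front.
- hinge (a point): On the door's upright hinge line, level with the cupboard's top: x=0, y=+100, z=150 mm in the cupboard's frame. The point at distance r from the hinge along the door and d behind its inner face lies, at door angle a, at x = d*cos(a) - r*sin(a), y = 0.100 - r*cos(a) - d*sin(a) (m) in the cupboard's frame.
- door (a joint): Door angle (rad): 0 shut, grows as it opens towards the robot, stop at 1.75. Starts at 0.25 to 0.29; with the hook up it catches at about 0.30. The pressed hook is past the catch from 0.40 on and may then be let up. Door 12 mm thick, 205 mm wide from the hinge towards -y, top edge 148 mm above the worktop, knob in front. Hinge friction about 0.12 N m, no spring: it stays where left.
- latch (a point): Moves with the door: the point level with the cupboard's top straight above the middle of the latch's white press cap (r=170, d=19 mm). The cap, 26 mm (d 6 to 32) by 40 mm (r 150 to 190), is reached from above between the door's inner face and the top panel's front edge (gap 42 to 49 mm at the start). Its top lies 10 to 28 mm below this point, differently each time, unmeasured: find it by touch.
- catch (a point): Middle of the lower edge of the fixed white catch, 22 mm below the cupboard's top, 0 to 6 mm behind its front plane. The sprung hook slides straight down with the cap; its tooth stands behind the catch, 50 mm behind the door at r=133 to 147. Press force: 3 N at first touch, 8.2 N where it comes free (10.5 mm down), 9 N just before its firm stop (12 mm down). It springs up when let go.
- bare (a point): Moves with the door: point on its inner face 100 mm from the hinge (r=100, d=0), at its top edge. The inner face is bare for r under 125 mm, a place to push it from inside once it is free. Farther out the latch's guide stands 16 mm off the door, 60 mm and more below the cupboard's top.
- mug: Dark stoneware mug, 82x117x104 mm, loose, to the right of the cupboard; origin under its middle. Not to be moved.
- tin: Food tin, 75 mm across and 58 mm high, loose, to the left of the cupboard; origin under its middle. Not to be moved.
- garlic: Garlic bulb, 50 mm, loose on the worktop towards the sink, well left of the cupboard; origin under its middle. Not to be moved.

How it is judged:
By the outcome, as a careful person would: the job done as asked, in the order asked, and still so for the second after the job is handed in, with the robot touching nothing.
It also fails if it takes over 53 s, if anything falls off the work surface, if the arm or the gripper's body presses on something with over 40 N, if the wrist force passes 120 N, or if a joint passes its speed limit or range.

## Working session

There is one attempt and no reset: what is moved stays moved. The work goes in short steps, Python scripts to look and compute and a tool call to move; the robot and the scene stay as the last step left them, time stands still between calls to the robot, and variables do not carry over. Pictures are saved under pics/ and viewed, about 8 in all and at most 12, crops included, and the job is handed in when it is done.

Besides the shell and the picture viewer there is one more tool, called after "Request:" as a command line: name --pt "numbers of a row" for each row, then --argument value for the rest. servo_tool: Moves the arm, as the interface text tells. Its arguments: {"type":"object","properties":{"commands":{"type":"array"}},"required":["commands"]}

```bash
mkdir -p pics
cat > h.py <<'E'
import numpy as np, cv2
from scipy.spatial.transform import Rotation as R
from plant import sensors, eyes, ticket
def snap(n,f):
    c=eyes.camera(n); cv2.imwrite('pics/'+f,c['color'][:,:,::-1])
    import pickle; c2={k:v for k,v in c.items()}; pickle.dump(c2,open('pics/'+f+'.pkl','wb')); return c
def att(c):
    a=np.array(c['attitude']); return a if a.shape==(3,3) else R.from_quat(a).as_matrix()
def KD(c):
    f=c['color'].shape[0]/2/np.tan(np.radians(c['fovy'])/2)
    return np.array([[f,0,c['cx']],[0,f,c['cy']],[0,0,1.]]),np.array([c['k1'],0,0,0,0.])
def ray(c,u,v):
    K,D=KD(c); p=cv2.undistortPointsIter(np.array([[[u,v]]],float),K,D,None,None,(3,50,1e-9))[0,0]
    return np.array(c['origin']),att(c)@np.array([p[0],p[1],1.])
def onz(c,u,v,z):
    o,d=ray(c,u,v); return o+d*(z-o[2])/d[2]
def proj(c,P):
    K,D=KD(c); A=att(c); return cv2.projectPoints((np.atleast_2d(P)-c['origin'])@A,np.zeros(3),np.zeros(3),K,D)[0][:,0]
def load(f):
    import pickle; return pickle.load(open('pics/'+f+'.pkl','rb'))
E
python3 - <<'E'
from h import *
a=snap('scene','s1.png');b=snap('top','t1.png')
for c in(a,b): print(c['origin'],c['attitude'],c['fovy'],c['k1'],c['cx'],c['cy'])
print(sensors.get_state())
cv2.imwrite('pics/st1.png',np.hstack([cv2.resize(x['color'],(800,600))[:,:,::-1] for x in (a,)]))
cv2.imwrite('pics/tt1.png',cv2.resize(b['color'],(800,600))[:,:,::-1])
E
```

```text
[-0.47159668 -0.48419611  0.5772556 ] [ 0.7113387  -0.43855218  0.28446049 -0.46984197] 51.60382217089075 0.004603897308059885 248.24542980100267 192.35291414129915
[0.34266575 0.02268923 1.36517559] [ 0.71295119 -0.69913526  0.03643815 -0.03978386] 45.18666577184911 -0.06014335216123549 254.10287202635203 195.9531726527598
{'time_s': 0.1, 'joint_positions': array([-1.35421299,  0.53708989, -0.00444913,  1.53876678,  0.00260939,
        1.06728205, -0.07118363]), 'dq': array([-0.00029123, -0.00242793, -0.00023435, -0.000329  , -0.00142049,
       -0.0014776 , -0.00120617]), 'effort': array([ 2.60855653e-03, -5.84566426e+01,  1.05188403e+00, -2.59778291e+01,
        1.26357016e-02,  4.60317227e-03, -3.79450626e-05]), 'tool_pos': array([0.18122232, 0.6236431 , 0.23050387]), 'tcp_rot': array([ 7.99665918e-01,  6.00444691e-01, -5.79026117e-04,  5.07800560e-04]), 'contact_force': array([ 0.34365715, -0.2169957 , -0.01124942]), 'torque': array([ 0.02106572, -0.06017916,  0.00640276]), 'opening': 0.08570587182349959}
```

View pics/st1.png

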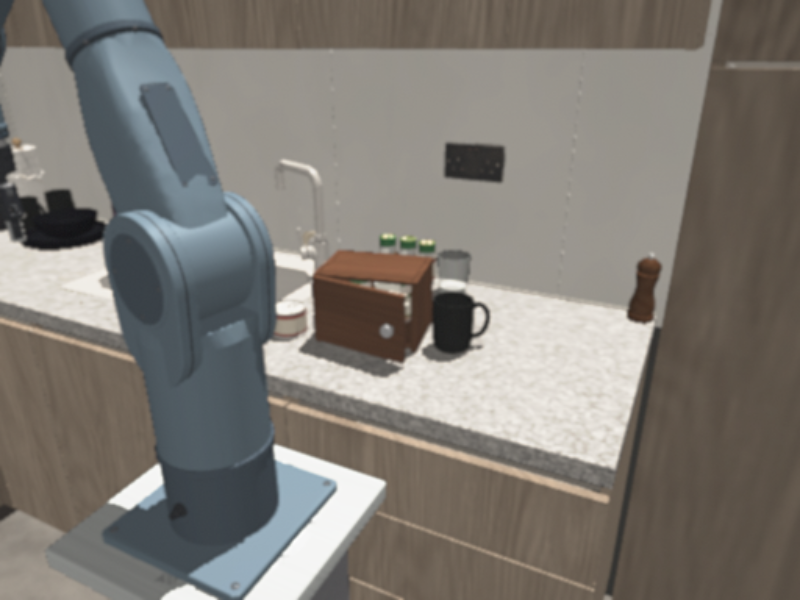

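View pics/tt1.png

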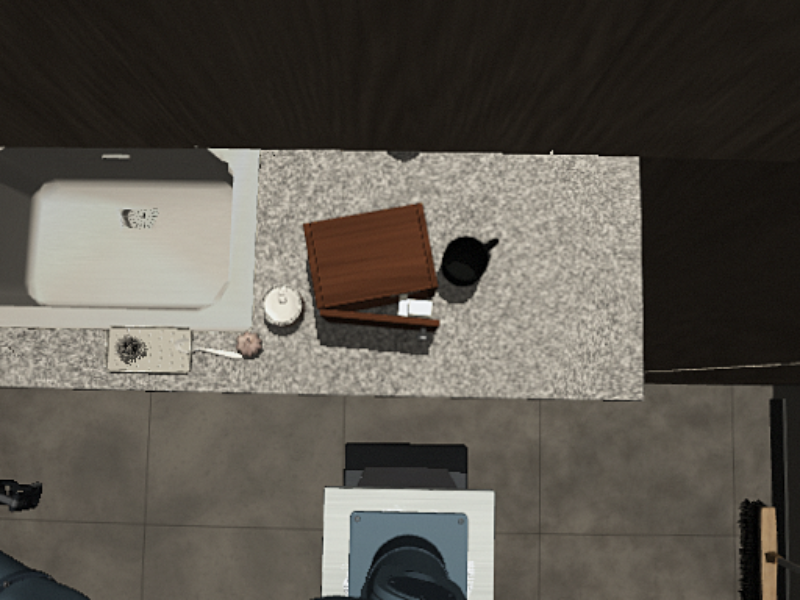

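The scene and top views show the cupboard slightly rotated. In the 800x600 top view, its top panel spans about (304,225) to (437,290) and the white cap is near (415,308). The mug is at (465,262), the tin at (283,306) and the garlic at (249,345). I'll take a closer crop.

Run:
```python
from h import *
b=load('t1.png'); im=b['color'][120:225,175:325,::-1]
cv2.imwrite('pics/c1.png',cv2.resize(im,None,fx=5.33333,fy=5.33333,interpolation=cv2.INTER_CUBIC))
```

```text
(no output)
```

View pics/c1.png

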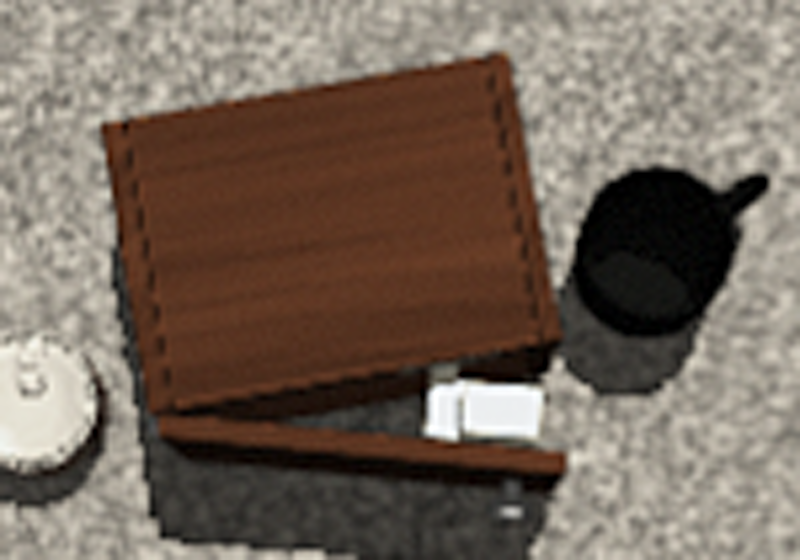

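The crop gives the top panel corners as back-left (103,126), back-right (508,56), front-right (562,342) and front-left (153,411). The door's top inner edge ends at about (565,455), and the cap spans (463–543, 380–440).

```bash
cat >> h.py <<'E'
def cup(q,p):  # cupboard->world
    x,y,t=q; p=np.atleast_2d(p); c,s=np.cos(t),np.sin(t)
    return np.c_[x+c*p[:,0]-s*p[:,1], y+s*p[:,0]+c*p[:,1], p[:,2]]
def door(r,d,a,z): return [d*np.cos(a)-r*np.sin(a),0.1-r*np.cos(a)-d*np.sin(a),z]
E
python3 - <<'E'
from h import *
from scipy.optimize import least_squares
b=load('t1.png')
px=np.array([[103,126],[508,56],[562,342],[153,411],[565,455],[560,474]])/5.33333+[175,120]-.4
def model(q):
    a=q[3]
    return np.vstack([cup(q[:3],[[.15,.105,.15],[.15,-.105,.15],[0,-.105,.15],[0,.105,.15],door(.205,0,a,.148),door(.205,-.012,a,.148)])])
f=lambda q:(proj(b,model(q))-px).ravel()
s=least_squares(f,[.7,0,.1,.27]); print(s.x,np.round(s.fun,1))
q=s.x
W=np.array([onz(b,*p,.15) for p in px[:4]]);print(W.round(4))
print('cap px centre at depths', [onz(b,*(np.array([503,410])/5.3333+[175,120]-.4),z).round(4) for z in(.122,.14)])
print('latch',cup(q[:3],door(.17,.019,q[3],.15)),'mug',onz(b,466/1.5625,262/1.5625,.104),'hinge',cup(q[:3],[0,.1,.15]))
np.save('q.npy',q)
E
```

```text
[0.48770435 0.06456039 0.18899601 0.26710358] [-0.5 -0.6  0.5 -0.5  0.1  0.3 -1.2  0.6  0.3 -0.4  0.9  0.6]
[[ 0.6136  0.1944  0.15  ]
 [ 0.6534 -0.0091  0.15  ]
 [ 0.5082 -0.0383  0.15  ]
 [ 0.4697  0.1644  0.15  ]]
cap px centre at depths [array([ 0.4766, -0.0102,  0.122 ]), array([ 0.4746, -0.0098,  0.14  ])]
latch [[ 0.47459434 -0.00818451  0.15      ]] mug [ 0.56024009 -0.09061505  0.104     ] hinge [[0.46891706 0.16277972 0.15      ]]
```

```bash
cat >> h.py <<'E'
def tgt(r,d,a,z):
    q=np.load('q.npy'); P=cup(q[:3],door(r,d,a,z))[0]; yaw=np.degrees(q[2]-a)+90
    s=sensors.get_state(); t=s['tool_pos']; Rm=R.from_quat(s['tcp_rot']).as_matrix()
    y=np.degrees(np.arctan2(Rm[1,0],Rm[0,0])); dy=(yaw-y+90)%180-90
    return P,(P-t)/.3,dy/60
E
python3 -c "
from h import *
print(tgt(.17,.015,np.load('q.npy')[3],.2))"
```

```text
(array([ 0.47060654, -0.0078724 ,  0.2       ]), array([ 0.96461407, -2.10505166, -0.10167955]), np.float64(0.19535399145867605))
```

Request:
servo_tool --pt "0.17 -0.02 0 0 0 0 0.5" --pt "0.3 -0.12 0 0 0 0.05 1" --pt "0.4 -0.25 0 0 0 0.1 1" --pt "0.48 -0.4 0 0 0 0.15 1" --pt "0.55 -0.55 0 0 0 0.15 1"

```text
time_s: 0.6
tool_pos: [0.3473, 0.4576, 0.2308]
tcp_rot: [0.75, 0.662, -0.0, 0.0]
contact_force: [0.3, -0.3, 0.5]
opening: 0.012
```

Request:
servo_tool --pt "0.07 -0.16 0 0 0 0 1" --pt "0.14 -0.32 0 0 0 0 1" --pt "0.2 -0.48 0 0 0 0.02 1" --pt "0.25 -0.64 0 0 0 0.03 1" --pt "0.3 -0.8 0 0 0 0.04 1"

```text
time_s: 1.1
tool_pos: [0.4343, 0.224, 0.2312]
tcp_rot: [0.736, 0.677, -0.0, -0.0]
contact_force: [1.2, -0.5, 0.8]
opening: 0.0
```

Request:
servo_tool --pt "0.03 -0.15 0 0 0 0 1" --pt "0.06 -0.3 0 0 0 0 1" --pt "0.09 -0.45 0 0 0 0 1" --pt "0.11 -0.6 0 0 0 0 1" --pt "0.11 -0.7 0 0 0 0 1"

```text
time_s: 1.6
tool_pos: [0.4672, 0.0125, 0.2313]
tcp_rot: [0.737, 0.676, -0.0, 0.0]
contact_force: [0.7, -0.1, -0.4]
opening: -0.0
```

```bash
python3 -c "
from h import *
a=np.load('q.npy')[3]
print(tgt(.17,.015,a,.19)); s=sensors.get_state(); print(s['tool_pos'],s['tcp_rot'],s['joint_positions'],s['contact_force'],s['opening'])
c=snap('wrist','w1.png'); cv2.imwrite('pics/w1b.png',cv2.resize(c['color'],(800,600))[:,:,::-1])
q=np.load('q.npy')
print(proj(c,cup(q[:3],[door(.205,0,a,.148),door(.1,0,a,.148),[0,-.105,.15],[0,0,.15]]))*1.5625)"
```

```text
(array([ 0.47060654, -0.0078724 ,  0.19      ]), array([ 0.01118869, -0.06791782, -0.13757716]), np.float64(0.008547133630032514))
[0.46724993 0.01250295 0.23127315] [ 7.37206811e-01  6.75666985e-01 -2.32995369e-04  4.34820320e-04] [-0.30805512  0.22405488  0.21250409  2.01524195 -0.05825046  0.90785088
  1.41889659] [ 0.70433735 -0.10942974 -0.3621362 ] -3.414807469794135e-05
[[303.61401308 288.64017541]
 [507.06651037 287.08365488]
 [324.1293002  383.26783486]
 [511.49200147 335.65418904]]
```

View pics/w1b.png

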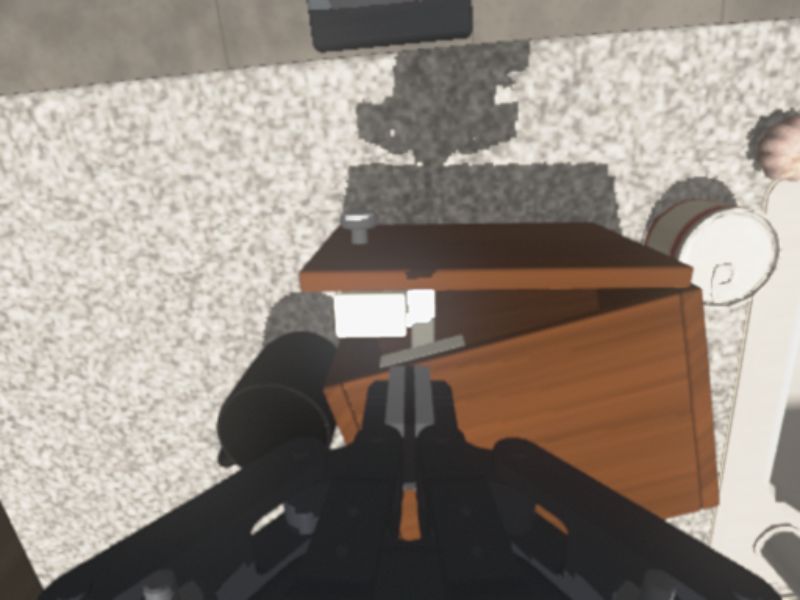

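The wrist view agrees with the fit: the door's inner corner is at (302,290) against a predicted (304,289), and the panel corner is at (327,388) against (324,383). The cap spans (335–407, 293–337) and is clear from above.

Request:
servo_tool --pt "0.011 -0.068 0 0 0 0.0085 1" --pt "0.011 -0.068 -0.13 0 0 0.0085 1" --pt "0.011 -0.068 -0.24 0 0 0.0085 1" --pt "0.011 -0.068 -0.24 0 0 0.0085 1"

```text
time_s: 2.05
tool_pos: [0.467, -0.0043, 0.156]
tcp_rot: [0.733, 0.68, -0.003, -0.002]
contact_force: [-0.7, 0.1, 1.2]
opening: -0.0
```

Request:
servo_tool --pt "0 0 -0.01 0 0 0 1" --pt "0 0 -0.02 0 0 0 1" --pt "0 0 -0.03 0 0 0 1" --pt "0 0 -0.04 0 0 0 1" --pt "0 0 -0.05 0 0 0 1"

```text
time_s: 2.55
tool_pos: [0.4708, -0.0042, 0.1446]
tcp_rot: [0.733, 0.68, 0.0, 0.0]
contact_force: [0.5, -0.2, -0.4]
opening: 0.0002
```

Request:
servo_tool --pt "0 -0.01 -0.005 0 0 0 1" --pt "0 -0.01 -0.01 0 0 0 1" --pt "0 -0.01 -0.015 0 0 0 1"

```text
time_s: 2.85
tool_pos: [0.4705, -0.0075, 0.1397]
tcp_rot: [0.733, 0.68, 0.0, 0.0]
contact_force: [-0.2, 0.4, -0.2]
opening: -0.0003
```

Request:
servo_tool --pt "0 0 -0.005 0 0 0 1" --pt "0 0 -0.01 0 0 0 1" --pt "0 0 -0.01 0 0 0 1"

```text
time_s: 3.15
tool_pos: [0.4703, -0.0073, 0.1366]
tcp_rot: [0.733, 0.68, -0.0, -0.0]
contact_force: [0.6, -0.1, -0.0]
opening: 0.0001
```

Request:
servo_tool --pt "0 0 -0.005 0 0 0 1" --pt "0 0 -0.01 0 0 0 1" --pt "0 0 -0.01 0 0 0 1"

```text
time_s: 3.45
tool_pos: [0.4705, -0.0074, 0.1338]
tcp_rot: [0.733, 0.68, 0.0, 0.0]
contact_force: [0.8, -0.2, 0.2]
opening: 0.0002
```

Request:
servo_tool --pt "0 0 -0.005 0 0 0 1" --pt "0 0 -0.01 0 0 0 1" --pt "0 0 -0.01 0 0 0 1"

```text
time_s: 3.75
tool_pos: [0.4706, -0.0074, 0.1308]
tcp_rot: [0.733, 0.68, 0.0, 0.0]
contact_force: [-0.9, -0.8, 3.7]
opening: -0.0004
```

Request:
servo_tool --pt "0 0 -0.005 0 0 0 1" --pt "0 0 -0.01 0 0 0 1" --pt "0 0 -0.015 0 0 0 1" --pt "0 0 -0.02 0 0 0 1" --pt "0 0 -0.02 0 0 0 1"

```text
time_s: 4.25
tool_pos: [0.4708, -0.0075, 0.1249]
tcp_rot: [0.733, 0.68, 0.0, 0.0]
contact_force: [-1.1, -1.7, 6.1]
opening: -0.0002
```

```bash
python3 -c "
from h import *
for i in range(4):
  s=sensors.get_state(); print(s['contact_force'],s['tool_pos']); eyes.camera('top')"
```

```text
[-1.09572911 -1.65151327  6.11716447] [ 0.47077434 -0.00745567  0.12488837]
[-0.68959972 -0.65890636  6.88989316] [ 0.47075186 -0.00745898  0.12494236]
[-0.52277585 -0.7682482   6.52143929] [ 0.47074794 -0.0074706   0.12497259]
[0.23950723 0.25038458 7.18071741] [ 0.47077359 -0.00747656  0.1249896 ]
```

Request:
servo_tool --pt "0 0 -0.005 0 0 0 1" --pt "0 0 -0.01 0 0 0 1" --pt "0 0 -0.01 0 0 0 1"

```text
time_s: 4.75
tool_pos: [0.471, -0.0075, 0.1221]
tcp_rot: [0.733, 0.68, 0.0, 0.0]
contact_force: [-0.7, -1.2, 9.3]
opening: -0.0002
```

```bash
cat > f.py <<'E'
from h import *
F=[]
for i in range(5):
  s=sensors.get_state(); F.append(s['contact_force']); eyes.camera('top')
print(np.mean(F,0).round(2),s['tool_pos'])
E
python3 f.py
```

```text
[-1.01 -0.87  8.29] [ 0.4709939  -0.00750781  0.12216754]
```

Request:
servo_tool --pt "0 0 -0.0025 0 0 0 1" --pt "0 0 -0.0025 0 0 0 1"

```text
time_s: 5.2
tool_pos: [0.4711, -0.0075, 0.1214]
tcp_rot: [0.733, 0.68, 0.0, 0.0]
contact_force: [-0.6, -1.2, 7.9]
opening: 0.0001
```

```bash
python3 f.py
```

```text
[-0.86 -1.42  8.22] [ 0.47109097 -0.00750907  0.1214977 ]
```

Request:
servo_tool --pt "0 0 -0.002 0 0 0 1" --pt "0 0 -0.002 0 0 0 1"

```text
time_s: 5.65
tool_pos: [0.4716, -0.0076, 0.1212]
tcp_rot: [0.733, 0.68, 0.001, 0.001]
contact_force: [-1.0, -1.8, 11.1]
opening: 0.0003
```

```bash
python3 f.py; python3 -c "
from h import *
a=.2671
p0=tgt(.17,.011,a,.12)
print(sensors.get_state()['tool_pos'],p0)
q=np.load('q.npy')
for aa in (.30,.34,.38,.42,.46,.5,.6,.7):
  P,_,_=tgt(.168,.011,aa,.12); print(aa,P.round(4),((P-sensors.get_state()['tool_pos'])/.3).round(4))"
```

```text
[-0.69 -1.33 11.33] [ 0.47158543 -0.00757658  0.12122536]
[ 0.47156524 -0.00759863  0.1212244 ] (array([ 0.46661934, -0.00756029,  0.12      ]), array([-0.01648632,  0.00012779, -0.00408134]), np.float64(-0.0028575654707381657))
0.3 [ 0.4612 -0.0054  0.12  ] [-0.0344  0.0073 -0.0041]
0.34 [ 0.4545 -0.005   0.12  ] [-0.0568  0.0088 -0.0041]
0.38 [ 0.4478 -0.0043  0.12  ] [-0.0791  0.0112 -0.0041]
0.42 [ 0.4412 -0.0033  0.12  ] [-0.1013  0.0144 -0.0041]
0.46 [ 0.4345 -0.002   0.12  ] [-0.1234  0.0186 -0.0041]
0.5 [ 0.428  -0.0005  0.12  ] [-0.1453  0.0236 -0.0041]
0.6 [0.4119 0.0044 0.12  ] [-0.199   0.0399 -0.0041]
0.7 [0.3964 0.0109 0.12  ] [-0.2507  0.0615 -0.0041]
```

The firm stop is felt at about z=0.1213 with 11 N, so the hook is down. Next I'll ease the door open while holding it pressed.

Request:
servo_tool --pt "-0.009 0.001 0.001 0 0 -0.005 1" --pt "-0.018 0.003 0.001 0 0 -0.015 1" --pt "-0.027 0.004 0.001 0 0 -0.025 1" --pt "-0.036 0.005 0.001 0 0 -0.035 1"

```text
time_s: 6.3
tool_pos: [0.4611, -0.0069, 0.1215]
tcp_rot: [0.746, 0.666, 0.001, 0.001]
contact_force: [0.9, -4.7, 8.3]
opening: -0.0003
```

```bash
python3 f.py
```

```text
[-0.05 -4.08  9.29] [ 0.46056516 -0.00692349  0.1213736 ]
```

Request:
servo_tool --pt "-0.012 0.0 0 0 0 -0.02 1" --pt "-0.024 0.001 0 0 0 -0.04 1" --pt "-0.036 0.002 0 0 0 -0.06 1" --pt "-0.048 0.004 0 0 0 -0.08 1"

```text
time_s: 6.95
tool_pos: [0.4465, -0.0056, 0.1214]
tcp_rot: [0.773, 0.634, 0.001, 0.001]
contact_force: [0.9, -4.5, 10.4]
opening: 0.0002
```

```bash
python3 f.py
```

```text
[-0.91 -3.33 10.45] [ 0.44597557 -0.00550711  0.12133763]
```

Request:
servo_tool --pt "-0.014 0.002 0 0 0 -0.025 1" --pt "-0.028 0.005 0 0 0 -0.05 1" --pt "-0.042 0.008 0 0 0 -0.08 1" --pt "-0.056 0.012 0 0 0 -0.1 1" --pt "-0.07 0.016 0 0 0 -0.12 1"

```text
time_s: 7.7
tool_pos: [0.4252, -0.0011, 0.1214]
tcp_rot: [0.812, 0.584, 0.001, 0.001]
contact_force: [0.0, -4.8, 10.8]
opening: 0.0004
```

```bash
python3 f.py; python3 -c "
from h import *
c=snap('top','t2.png'); im=c['color'][120:225,175:325,::-1]
cv2.imwrite('pics/c2.png',cv2.resize(im,None,fx=5.33333,fy=5.33333,interpolation=cv2.INTER_CUBIC))"
```

```text
[-1.84 -4.7  12.12] [ 0.42463014 -0.00098566  0.1212843 ]
```

View pics/c2.png

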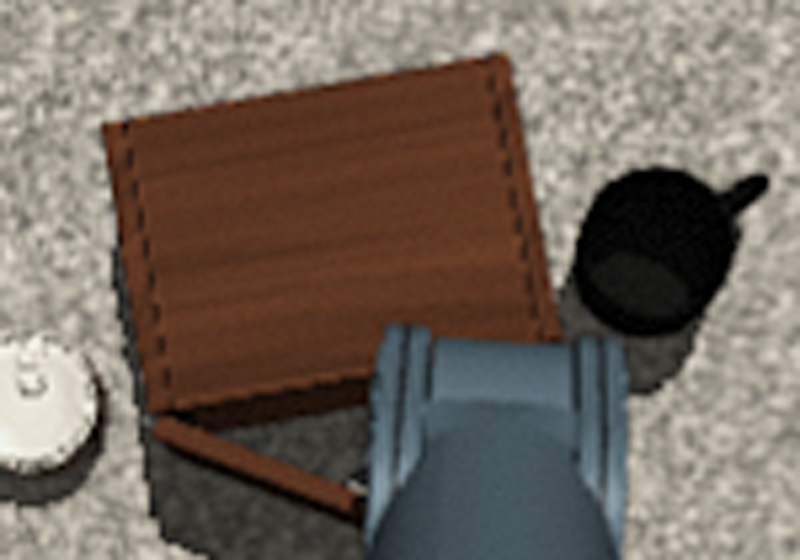

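The top view shows the door at about 0.5 rad (inner edge from (165,415) to (370,490)), so it is past the catch. The mug and tin haven't moved. Next I'll let the hook up and change to the bare part of the door.

Request:
servo_tool --pt "0 0 0.02 0 0 0 1" --pt "0 0 0.05 0 0 0 1" --pt "0 0 0.14 0 0 0 1" --pt "0 0 0.15 0 0 0 1"

```text
time_s: 8.4
tool_pos: [0.4255, 0.0005, 0.1677]
tcp_rot: [0.811, 0.585, 0.002, 0.001]
contact_force: [-0.1, 0.2, -0.3]
opening: 0.0002
```

```bash
python3 f.py; python3 -c "
from h import *
for r,d,a in [(.09,.022,.52),(.09,.012,.6),(.09,.012,.8),(.09,.012,1.0),(.09,.012,1.2),(.09,.012,1.3),(.09,.012,1.4),(.09,.012,1.5)]:
  P,m,y=tgt(r,d,a,.12); print(a,P.round(4),np.hypot(*P[:2]).round(3),m.round(3),round(y,3))"
```

```text
[-0.36 -0.   -0.22] [4.23614114e-01 3.99057634e-04 1.65110838e-01]
0.52 [0.4605 0.0705 0.12  ] 0.466 [ 0.123  0.234 -0.15 ] -0.01
0.6 [0.444  0.0755 0.12  ] 0.45 [ 0.068  0.251 -0.15 ] -0.086
0.8 [0.4271 0.0822 0.12  ] 0.435 [ 0.012  0.273 -0.15 ] -0.277
1.0 [0.4119 0.0921 0.12  ] 0.422 [-0.039  0.306 -0.15 ] -0.468
1.2 [0.399  0.1048 0.12  ] 0.413 [-0.082  0.348 -0.15 ] -0.659
1.3 [0.3936 0.1121 0.12  ] 0.409 [-0.1    0.373 -0.15 ] -0.755
1.4 [0.3889 0.1199 0.12  ] 0.407 [-0.115  0.399 -0.15 ] -0.85
1.5 [0.385  0.1281 0.12  ] 0.406 [-0.128  0.426 -0.15 ] -0.946
```

Request:
servo_tool --pt "0.06 0.12 0 0 0 0 1" --pt "0.123 0.234 0 0 0 0 1" --pt "0.123 0.234 0 0 0 0 1" --pt "0.123 0.234 -0.07 0 0 0 1" --pt "0.123 0.234 -0.15 0 0 0 1"

```text
time_s: 9.15
tool_pos: [0.4612, 0.0704, 0.1199]
tcp_rot: [0.811, 0.585, 0.0, 0.0]
contact_force: [-0.1, 0.8, -0.0]
opening: 0.0001
```

```bash
python3 f.py; python3 -c "
from h import *
for r,d,a in [(.09,.022,.52),(.09,.012,.6),(.09,.012,.8),(.09,.012,1.0),(.09,.012,1.2),(.09,.012,1.4)]:
  P,m,y=tgt(r,d,a,.12); print(a,m.round(3),round(y,3))"
```

```text
[-0.11  0.27 -0.25] [0.46036955 0.06979805 0.12038381]
0.52 [-0.002  0.002 -0.004] -0.009
0.6 [-0.057  0.018 -0.004] -0.085
0.8 [-0.113  0.041 -0.004] -0.276
1.0 [-0.164  0.074 -0.004] -0.467
1.2 [-0.207  0.116 -0.004] -0.658
1.4 [-0.241  0.166 -0.004] -0.849
```

Request:
servo_tool --pt "-0.03 0.01 0 0 0 -0.03 1" --pt "-0.057 0.018 0 0 0 -0.085 1" --pt "-0.07 0.023 0 0 0 -0.13 1" --pt "-0.085 0.029 0 0 0 -0.18 1" --pt "-0.1 0.035 0 0 0 -0.23 1"

```text
time_s: 9.9
tool_pos: [0.4323, 0.0807, 0.122]
tcp_rot: [0.876, 0.482, 0.001, 0.0]
contact_force: [0.8, -0.7, -1.9]
opening: -0.0
```

Request:
servo_tool --pt "-0.013 0.006 0 0 0 -0.046 1" --pt "-0.026 0.014 0 0 0 -0.096 1" --pt "-0.039 0.022 0 0 0 -0.14 1" --pt "-0.052 0.03 0 0 0 -0.19 1" --pt "-0.064 0.039 0 0 0 -0.237 1"

```text
time_s: 10.4
tool_pos: [0.4134, 0.0927, 0.122]
tcp_rot: [0.929, 0.37, 0.002, 0.0]
contact_force: [2.4, 0.6, -2.0]
opening: 0.0003
```

```bash
python3 f.py; python3 -c "
from h import *
print(sensors.get_state()['joint_positions'].round(2))
for r,d,a in [(.09,.012,1.0),(.09,.012,1.2),(.09,.012,1.4),(.09,.012,1.5)]:
  P,m,y=tgt(r,d,a,.12); print(a,m.round(3),round(y,3))"
```

```text
[ 0.28  0.33 -0.25] [0.41236358 0.09273117 0.12140824]
[-0.62  0.35  0.35  2.22 -0.21  0.6   0.64]
1.0 [-0.001 -0.002 -0.004] -0.002
1.2 [-0.044  0.041 -0.004] -0.193
1.4 [-0.078  0.091 -0.004] -0.384
1.5 [-0.091  0.118 -0.004] -0.48
```

Request:
servo_tool --pt "-0.011 0.009 0 0 0 -0.048 1" --pt "-0.022 0.019 0 0 0 -0.097 1" --pt "-0.033 0.03 0 0 0 -0.145 1" --pt "-0.044 0.041 0 0 0 -0.193 1" --pt "-0.053 0.053 0 0 0 -0.24 1"

```text
time_s: 11.15
tool_pos: [0.3971, 0.1083, 0.1212]
tcp_rot: [0.968, 0.251, 0.001, 0.0]
contact_force: [1.6, -2.4, 0.1]
opening: -0.0003
```

Request:
servo_tool --pt "-0.009 0.013 0 0 0 -0.048 1" --pt "-0.017 0.026 0 0 0 -0.096 1" --pt "-0.025 0.038 0 0 0 -0.144 1" --pt "-0.031 0.052 0 0 0 -0.19 1" --pt "-0.031 0.052 0 0 0 -0.19 1"

```text
time_s: 11.65
tool_pos: [0.3869, 0.1244, 0.121]
tcp_rot: [0.988, 0.155, 0.0, -0.0]
contact_force: [0.3, 0.1, 0.4]
opening: -0.0001
```

```bash
python3 f.py; python3 -c "
from h import *
print(sensors.get_state()['joint_positions'].round(2))
print(tgt(.09,.012,1.4,.12))
c=snap('top','t3.png'); im=c['color'][120:225,145:325,::-1]
cv2.imwrite('pics/c3.png',cv2.resize(im,None,fx=4.4,fy=4.4,interpolation=cv2.INTER_CUBIC))
"
```

```text
[-0.46 -0.08  0.2 ] [0.3867506  0.12390225 0.12078053]
[-0.81  0.34  0.46  2.26 -0.27  0.59  0.16]
(array([0.38890472, 0.11986089, 0.12      ]), array([ 0.00731838, -0.01335454, -0.00245772]), np.float64(0.04653607134789226))
```

View pics/c3.png

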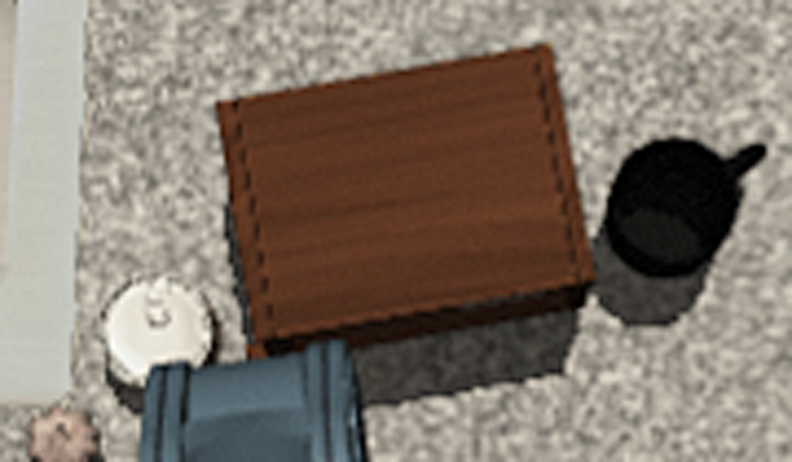

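Request:
servo_tool --pt "0.017 -0.045 0 0 0 0 1" --pt "0.025 -0.06 0.05 0 0 0 1" --pt "0.025 -0.06 0.2 0 0 0 1" --pt "0.03 -0.06 0.35 0 0 0 1" --pt "0.06 -0.2 0.45 0 0 0 1"

```text
time_s: 12.45
tool_pos: [0.4052, 0.0694, 0.2571]
tcp_rot: [0.987, 0.159, 0.002, -0.001]
contact_force: [2.1, -0.8, 0.9]
opening: 0.0001
```

Request:
servo_tool --pt "0.05 -0.15 0 0 0 0 1" --pt "0.1 -0.3 0 0 0 0 1" --pt "0.1 -0.45 0 0 0 0 1" --pt "0.1 -0.6 0 0 0 0 1" --pt "0.1 -0.7 0 0 0 0 1"

```text
time_s: 12.95
tool_pos: [0.4336, -0.1474, 0.2546]
tcp_rot: [0.988, 0.153, 0.0, 0.0]
contact_force: [0.2, -0.2, 0.2]
opening: 0.0006
```

```bash
python3 f.py; python3 -c "
from h import *
c=snap('top','t4.png'); im=c['color'][120:255,145:325,::-1]
cv2.imwrite('pics/c4.png',cv2.resize(im,None,fx=4.4,fy=4.4,interpolation=cv2.INTER_CUBIC))
"
```

```text
[-0.26 -0.34  0.22] [ 0.43397184 -0.14427959  0.25420107]
```

View pics/c4.png

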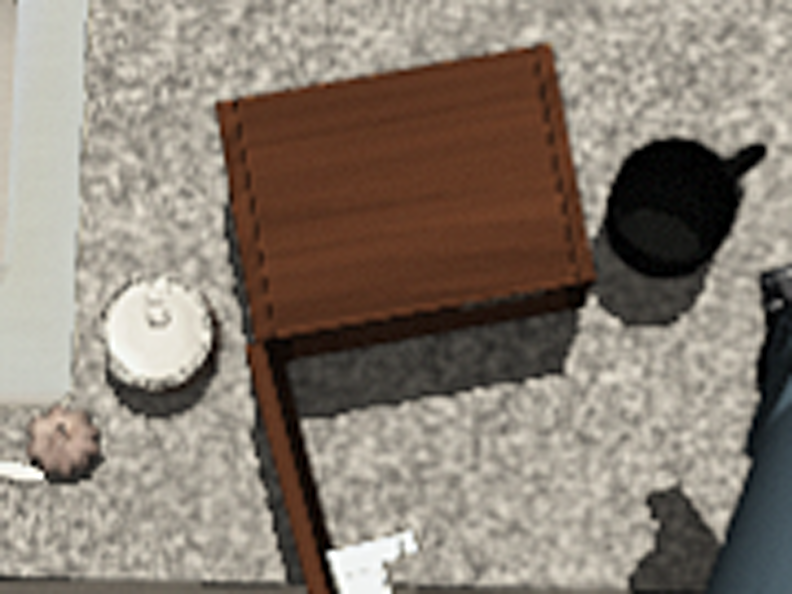

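The door stands open about 85° (top edge from (258,345) to (318,590)). The mug, tin and garlic look undisturbed, and the arm is clear.

```bash
python3 -c "
from h import *
a=load('t1.png')['color'].astype(int);b=load('t4.png')['color'].astype(int)
for n,(x,y) in dict(mug=(298,167),tin=(181,196),garlic=(159,221)).items():
  w=abs(a-b)[y-14:y+14,x-14:x+14]; print(n,w.mean().round(2),w.max())
print(sensors.get_state()['time_s']); print(ticket.job_done())"
```

```text
mug 3.05 12
tin 6.66 13
garlic 6.95 13
13.25
the job is handed in; nothing more can be done
None
```

The job is done and handed in at 13.3 s of robot time. The latch was pressed clear and the cupboard door now stands wide open, at about 80–85° against the 60° asked.

- **Latch:** I went down through the gap with the fingers shut and felt the cap about 18 mm below the cupboard's top. I pressed it to its stop and held it there while drawing the door to about 0.5 rad, then let the hook up.
- **Opening:** I pushed the door the rest of the way on its bare inner face, 90 mm from the hinge, then lifted the arm clear.
- **Forces:** the largest reading was about 13 N, below the 25 N limit. Force was sampled between moves, so brief peaks could have been missed.
- **Last checks:** the final top view shows the arm clear of everything, and the wrist force reads about zero. Comparing the first and last top views, the patches around the mug, tin and garlic differ by at most 13 grey levels out of 255. I take that as a slight brightness change and no movement.

No check failed or disagreed.

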